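# Put the refilled spice jars and salt shaker away, each with its own kind

## Robot

A 6-joint arm with a two-finger parallel gripper is mounted at the origin on a cart in front of the work surface, level with it; the furniture and walls round the work are solid. World frame = base frame: x ahead of the robot, y to its left, z up, the work surface at z = 0. Lengths are in m, angles in rad, forces in N, time in s.
With the tool pointing down it reaches from about 0.3 to 0.75 m from the base axis. Payload 8.5 kg.
Tool frame: the origin (TCP) lies on the centre line of the jaws, within the pads' length; the fingertips stand 14 mm ahead of it and the grasp point (between the pads) lies 5 mm behind it; z points along the fingers, y is the line along which they close (so a half turn about z gives the same grasp; the last joint's range is limited). The gripper opens to 85 mm and grips with 20 to 120 N. Pads are 22 mm wide; open, the fingers measure 114 mm over their backs; the gripper's body (76 mm by 85 mm) begins 54 mm behind the grasp point. The pads swing forward as they close: fully open they stand 13 mm farther back than shut.
Start: joints at [-1.424, 0.381, 1.297, -0, 1.464, -0.215], TCP at [0.195, -0.514, 0.245] pointing down, gripper open.
Joint ranges: [-3.11, 3.11], [-0.89, 2.33], [0.22, 2.48], [-1.42, 4.56], [0.17, 2.85], [-2.88, 2.88]. Speed limits (rad/s): [2.39, 2.39, 3.14, 3.14, 3.14, 3.14].

## Interface

Orientations are given as a unit quaternion [w, x, y, z].
In Python, from workcell import * gives the robot as it stands.
- The arm moves only by the shell command python3 -m handwheel 'ROWS' [FORCE]. ROWS is JSON, one flat list of numbers, 5 for each row, row after row: the finger opening in m, from 0 to 0.0854, then the shift along the tool's x, y, z in m, then the turn about the tool's z in degrees. A call has 1 to 12 rows; each row shifts and turns the commanded pose from where the row before left it, along the tool's axes as they then stand; what a row does not reach is not made up. A row lasts 1/12 s, in which the tool goes at most 41.7 mm and 7.16 degrees, less where a joint would pass 70% of its speed; a pose out of reach is approached as far as the arm can. A call with a gripper value outside its range is refused whole. The fingers move at their own pace and stop on an object; FORCE is the grip in N (left out, the last holds). Time passes only in rows, so rows that do not move let the fingers close. It gives the time, the measured TCP pose, the force, the opening and the grip force at its end, in the units of the state.
- observe(): the state, without advancing time (a new reading comes with each control period).
- get_image(name): name is "side" or "top" or "wrist"; returns the picture (384x512x3 uint8, red, green, blue); there is no depth.
- get_calibration(name): a dict with "camera_matrix" (3x3 intrinsics, pixels), "k1" (the pictures are not rectified: a ray, as slopes to the right and down, at radius r is drawn at 1 + k1 r^2 times it, then the intrinsics apply), "R" (3x3) and "t" (3): a world point X has camera coordinates R X + t. Camera axes: x right, y down, z forward; pixel columns grow to the right and rows downward; lengths in m; the calibration is good to about 2 mm. A picture is of the moment at which its call begins: read the wrist's pose just before it. get_calibration takes no time and is no camera call; for the wrist camera it gives the pose at the moment of the call.
- close_job(): hands the job in; it is judged then, once.
The state is a dict: "t": time; "joint_pos": joint angles; "joint_velocities": joint speeds; "joint_efforts": joint torques, N m; "eef_pos": TCP position; "orientation": TCP orientation; "ft_force": force on the tool from outside, world axes, zero at the start; "moment": the same for the moment, N m; "finger_gap": finger opening in m; "finger_force": force on a finger pad.
Only numpy, scipy, OpenCV 4.12 (cv2) and the standard library are available. Lean on these libraries where they do the work, as an engineer would, in place of code of your own. Each camera call takes 0.05 s, during which the arm holds its last target. There are 200 camera calls.

## Task

The three spice jars and the salt shaker on the right have just been refilled: put them away in the bamboo bins, each standing upright in the empty front pocket of the bin whose rear pocket already holds another of the same kind. They are glass, so set them down gently: drop none and knock none over. Leave the striped mug and the coasters where they stand.

Things in the scene. Friction and masses are not known exactly. Their poses are not given: they have to be found in the camera images.
- jar_orange: refilled round glass spice jar, loose, standing on the worktop: bright orange spice, black cap. 46 mm across, 98 mm tall, 0.1 to 0.17 kg; the glass reaches up to 78 mm, above that is the fixed cap, 41 mm across. Origin: centre of its underside, z up its axis; the turn about z does not matter.
- jar_khaki: refilled round glass spice jar, loose, standing on the worktop: pale khaki-yellow spice, wooden cap; the tallest and widest jar. 54 mm across, 122 mm tall, 0.1 to 0.17 kg; the glass reaches up to 96 mm, above that is the fixed cap, 48 mm across. Origin: centre of its underside, z up its axis; the turn about z does not matter.
- jar_green: refilled round glass spice jar, loose, standing on the worktop: dark green herb, wooden cap; the smallest jar. 42 mm across, 84 mm tall, 0.1 to 0.17 kg; the glass reaches up to 66 mm, above that is the fixed cap, 37 mm across. Origin: centre of its underside, z up its axis; the turn about z does not matter.
- jar_white: salt shaker: glass full of white salt, fixed grey cap with holes; loose, standing on the worktop. 44 mm across at its widest (30 mm up), tapering to 34 mm under the cap; 90 mm tall, 0.08 to 0.13 kg; cap from 66 mm up, 34 mm across, rounded above 78 mm. Origin: centre of its underside, z up its axis; the turn about z does not matter.
- bin_orange: pale bamboo bin, fixed, with a twin of jar_orange (fixed) in its rear pocket; bins differ only in that twin. 155 x 80 x 32 mm high, walls 5 mm, floor 5 mm; two 70 x 70 mm pockets in line. Origin: under its centre, on the worktop; +x to the rear. Empty front pocket (robot's side, brass label frame): centre 37.5 mm towards -x; twin: 37.5 mm towards +x. Front wall and divider dip 10 mm.
- bin_khaki: pale bamboo bin, fixed, with a twin of jar_khaki (fixed) in its rear pocket; bins differ only in that twin. 155 x 80 x 32 mm high, walls 5 mm, floor 5 mm; two 70 x 70 mm pockets in line. Origin: under its centre, on the worktop; +x to the rear. Empty front pocket (robot's side, brass label frame): centre 37.5 mm towards -x; twin: 37.5 mm towards +x. Front wall and divider dip 10 mm.
- bin_green: pale bamboo bin, fixed, with a twin of jar_green (fixed) in its rear pocket; bins differ only in that twin. 155 x 80 x 32 mm high, walls 5 mm, floor 5 mm; two 70 x 70 mm pockets in line. Origin: under its centre, on the worktop; +x to the rear. Empty front pocket (robot's side, brass label frame): centre 37.5 mm towards -x; twin: 37.5 mm towards +x. Front wall and divider dip 10 mm.
- bin_white: pale bamboo bin, fixed, with a twin of jar_white (fixed) in its rear pocket; bins differ only in that twin. 155 x 80 x 32 mm high, walls 5 mm, floor 5 mm; two 70 x 70 mm pockets in line. Origin: under its centre, on the worktop; +x to the rear. Empty front pocket (robot's side, brass label frame): centre 37.5 mm towards -x; twin: 37.5 mm towards +x. Front wall and divider dip 10 mm.
- striped_mug: bystander: cream mug with red and yellow stripes, loose, standing in front of the bins; 83 mm across, 115 mm over the handle, 86 mm tall. Origin: underside, centre of its outline with handle; handle towards -y.
- coasters: bystander: square black stack of coasters in a block, loose, in front of the bins; 100 x 100 x 30 mm. Origin: centre of its underside. (Not listed: a toaster, 194 mm tall, and a bread bin, 280 mm tall, stand fixed behind the work, from about 0.70 m ahead of the robot: swing jars and gripper clear of them.)
Not all that is in view belongs to the job. Leave any blue or purple look-alike of the jar_white alone.

How it is judged:
At the end, for the whole second after the job is handed in: The three jars and the salt shaker stand upright (within 0.15 rad), at rest, each on the floor of the front pocket of its own kind's bin (underside 1 to 10 mm up, within 16.5 mm of the pocket's centre each way, as anything standing free in it is) (x of jar_orange in the frame of bin_orange between -0.054 and -0.021 m and y of jar_orange in the frame of bin_orange between -0.0165 and 0.0165 m and z of jar_orange in the frame of bin_orange between 0.001 and 0.01 m and angle between each of jar_orange, jar_khaki, jar_green, jar_white's own z axis and vertical below 0.15 rad and linear speed of each of jar_orange, jar_khaki, jar_green, jar_white below 0.02 m/s and x of jar_khaki in the frame of bin_khaki between -0.054 and -0.021 m and y of jar_khaki in the frame of bin_khaki between -0.0165 and 0.0165 m and z of jar_khaki in the frame of bin_khaki between 0.001 and 0.01 m and x of jar_green in the frame of bin_green between -0.054 and -0.021 m and y of jar_green in the frame of bin_green between -0.0165 and 0.0165 m and z of jar_green in the frame of bin_green between 0.001 and 0.01 m and x of jar_white in the frame of bin_white between -0.054 and -0.021 m and y of jar_white in the frame of bin_white between -0.0165 and 0.0165 m and z of jar_white in the frame of bin_white between 0.001 and 0.01 m); the robot touches nothing.
It fails at once if the striped mug is pushed away (more than 2 cm) or tipped (distance of striped_mug from where it was at the start of the episode above 0.02 m or angle between striped_mug's own z axis and vertical above 0.4 rad).
It fails at once if the stack of coasters is pushed away (more than 2 cm) or tipped (distance of coasters from where it was at the start of the episode above 0.02 m or angle between coasters's own z axis and vertical above 0.4 rad).
It fails at once if a jar or the shaker is dropped (falls free by about 2 cm or more) ((contact force between the fingers and jar_orange below 0.02 N and linear speed of jar_orange above 0.65 m/s) or (contact force between the fingers and jar_khaki below 0.02 N and linear speed of jar_khaki above 0.65 m/s) or (contact force between the fingers and jar_green below 0.02 N and linear speed of jar_green above 0.65 m/s) or (contact force between the fingers and jar_white below 0.02 N and linear speed of jar_white above 0.65 m/s)).
It fails at once if a jar or the shaker is knocked over (angle between any of jar_orange, jar_khaki, jar_green, jar_white's own z axis and vertical above 1 rad).
It also fails if it takes over 102 s, if anything falls off the work surface, if the arm or the gripper's body presses on something with over 40 N, if the wrist force passes 120 N, or if a joint passes its speed limit or range.

## Working session

There is one attempt and no reset: what is moved stays moved. The work goes in short steps, Python scripts to look and compute and a shell command to move; the robot and the scene stay as the last step left them, time stands still between calls to the robot, and variables do not carry over. Pictures are saved under pics/ and viewed, at most 14 in all, crops included, and the job is handed in when it is done.

```bash
mkdir -p pics; python3 - <<'E'
from workcell import *
import cv2
o=observe();print(o)
for n in ("top","side"):
    cv2.imwrite(f"pics/{n}0.png",cv2.resize(get_image(n)[:,:,::-1],(800,600),interpolation=cv2.INTER_CUBIC))
    c=get_calibration(n);print(n,c)
E
```

```text
{'t': 0.0, 'joint_pos': array([-1.42428709e+00,  3.81212646e-01,  1.29826444e+00,  6.73219878e-06,
        1.46359064e+00, -2.15293020e-01]), 'joint_velocities': array([ 1.71925884e-03, -7.27775575e-04,  1.76534209e-03,  7.63484601e-04,
        7.43431098e-05,  1.79703908e-04]), 'joint_efforts': array([ 7.71670420e-04, -4.48457515e+01, -2.31279910e+01, -1.22996448e-04,
        4.62045296e-03,  2.12494734e-05]), 'eef_pos': array([ 0.19464077, -0.51411825,  0.24470158]), 'orientation': array([-7.36986203e-04,  9.83681762e-01,  1.79915666e-01,  2.87048341e-05]), 'ft_force': array([ 0.68123129, -0.2251397 ,  0.14128152]), 'moment': array([-0.00995243,  0.00530311,  0.0056298 ]), 'finger_force': 0.0, 'finger_gap': 0.08554016428128994}
top {'camera_matrix': array([[473.17639376,   0.        , 250.34318251],
       [  0.        , 473.17639376, 194.76248332],
       [  0.        ,   0.        ,   1.        ]]), 'k1': -0.1604594236734618, 'R': array([[ 0.01107245, -0.99993663, -0.0020347 ],
       [-0.9810139 , -0.01046886, -0.19365469],
       [ 0.19362111,  0.0041403 , -0.98106764]]), 't': array([0.02130541, 0.51684138, 1.36006391])}
side {'camera_matrix': array([[354.78518658,   0.        , 255.20245156],
       [  0.        , 354.78518658, 190.97269772],
       [  0.        ,   0.        ,   1.        ]]), 'k1': 0.0028590290963765607, 'R': array([[ 0.99953217, -0.02701554, -0.01433897],
       [-0.02621938, -0.51546929, -0.85650683],
       [ 0.0157477 ,  0.85648209, -0.51593647]]), 't': array([-0.54384939,  0.07865377,  0.9549305 ])}
```

View pics/top0.png

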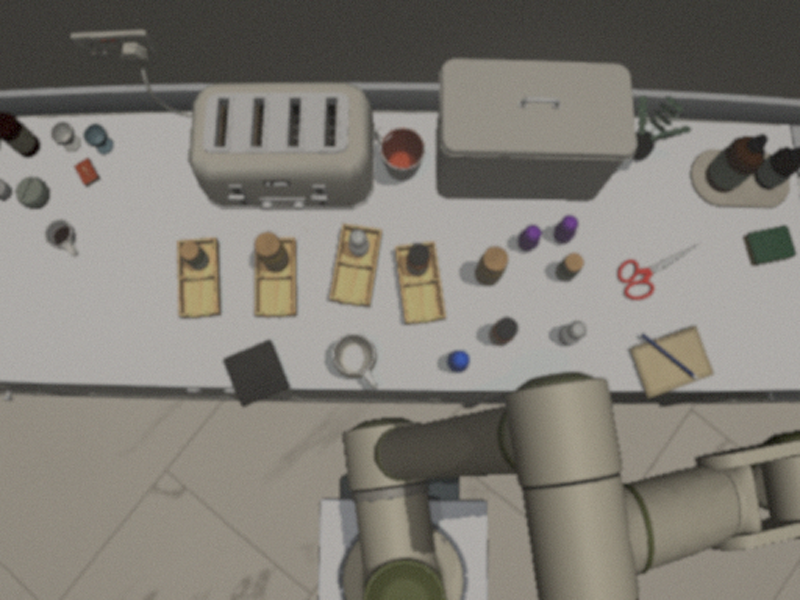

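View pics/side0.png

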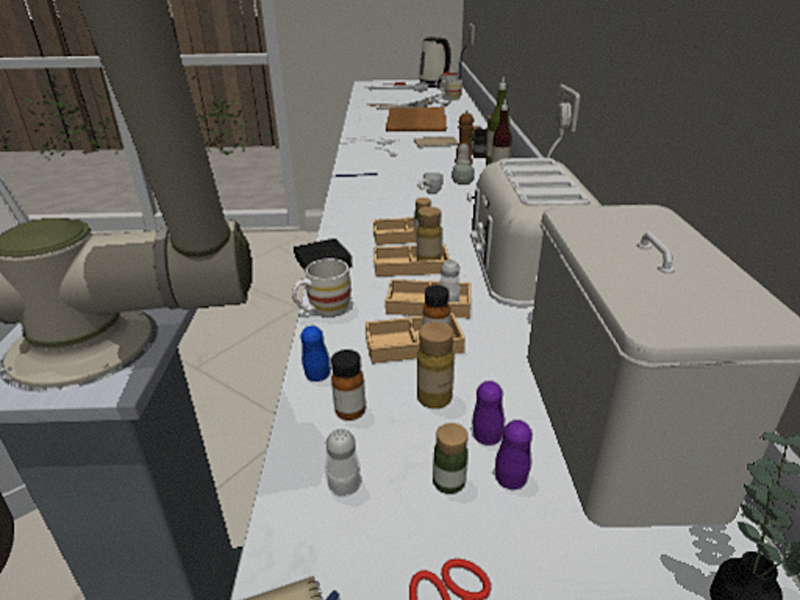

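Top view (800x600): jars are khaki (490,265), green (570,266), orange (503,331) and shaker (571,332). Possible confusions are purple look-alikes (530,237) and (566,228), blue (458,360), and the twins in the bins: green (193,252), khaki (270,247), white (357,240), orange (418,258). I chose the grey-capped shaker at (571,332). Next I'll check these in close crops.

```bash
python3 - <<'E'
from workcell import *
import cv2
t=get_image("top");s=get_image("side")
cv2.imwrite("raw_top.png",t[:,:,::-1]);cv2.imwrite("raw_side.png",s[:,:,::-1])
def crop(im,x0,y0,w,h,k,n):
    c=cv2.resize(im[y0:y0+h,x0:x0+w,::-1],None,fx=k,fy=k,interpolation=cv2.INTER_CUBIC)
    for i in range(0,w,20): cv2.putText(c,str(x0+i),(i*k,8),0,.3,(0,0,255));cv2.line(c,(i*k,8),(i*k,14),(0,0,255))
    for i in range(0,h,20): cv2.putText(c,str(y0+i),(0,i*k),0,.3,(0,0,255));cv2.line(c,(20,i*k),(26,i*k),(0,0,255))
    cv2.imwrite(f"pics/{n}.png",c)
crop(t,275,135,125,110,5,"c_topjars")
crop(t,105,140,185,75,4,"c_bins")
crop(s,185,200,160,125,4,"c_sidejars")
E
```

```text
(no output)
```

View pics/c_topjars.png

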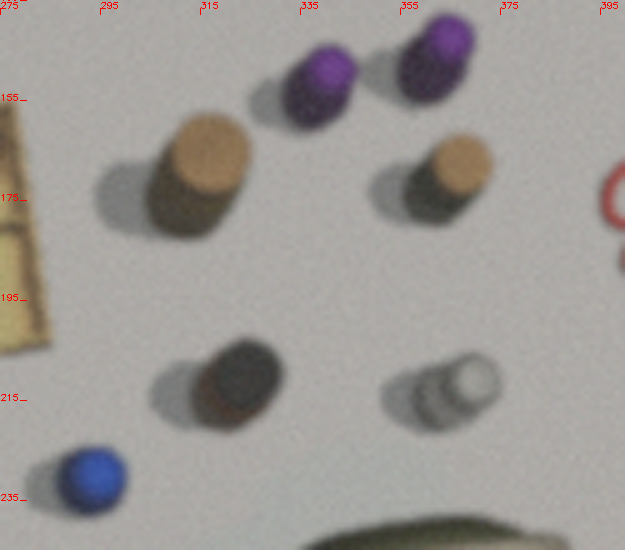

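View pics/c_bins.png

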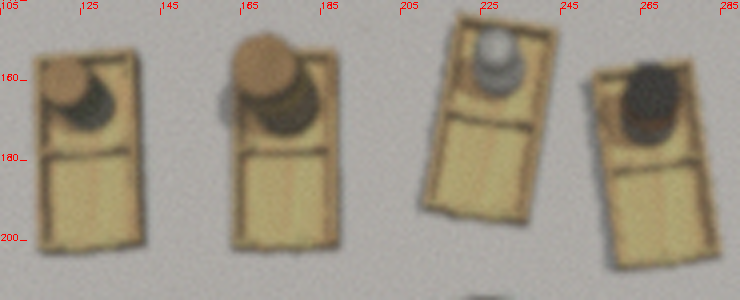

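View pics/c_sidejars.png

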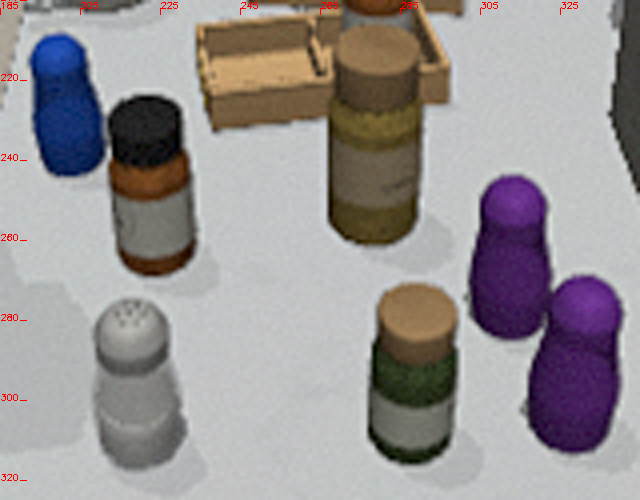

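Crops confirm the choices: khaki cap (317.4,165.6) top / (279,211) side, green (367.6,167.6)/(289,277), orange (324,210)/(221.5,229), and white with the holed grey cap (370,211)/(218,278). The bins left to right are green, khaki, white and orange.

```bash
cat > h.py <<'E'
from workcell import *
import numpy as np, cv2
from scipy.optimize import least_squares, minimize
CAL={n:get_calibration(n) for n in("top","side")}
def proj(c,X):
    X=np.atleast_2d(X)@c["R"].T+c["t"]; s=X[:,:2]/X[:,2:]
    s=s*(1+c["k1"]*(s**2).sum(1,keepdims=True))
    K=c["camera_matrix"]; return s*[K[0,0],K[1,1]]+K[:2,2]
E
python3 - <<'E'
from h import *
T,S=CAL["top"],CAL["side"]
J=dict(khaki=((212,153),(377,43),.122),green=((463,163),(417,307),.084),orange=((245,376),(146,115),.098),white=((476,380),(131,313),.088))
for n,(a,b,h) in J.items():
    a=(np.array(a)+.5)/5-.5+[275,135]; b=(np.array(b)+.5)/4-.5+[185,200]
    f=lambda p,h=None: np.r_[proj(T,p if h is None else [*p,h])[0]-a, proj(S,p if h is None else [*p,h])[0]-b]
    r=least_squares(f,[.5,-.2,.1]); q=least_squares(lambda p:f(p,h),[.5,-.2])
    print(n,r.x.round(4),"known h:",q.x.round(4),"res",q.fun.round(1))
im=cv2.imread("raw_top.png"); k=4
big=cv2.resize(im,None,fx=k,fy=k,interpolation=cv2.INTER_CUBIC)
hsv=cv2.cvtColor(cv2.GaussianBlur(big,(0,0),3),cv2.COLOR_BGR2HSV); m=(hsv[...,1]>45)
P=lambda X:np.round((proj(T,X)+.5)*k-.5).astype(np.int32)
def hull(X): return cv2.convexHull(P(X))
tw=dict(green=(.021,.089),khaki=(.027,.127),white=(.022,.095),orange=(.023,.103))
px=dict(green=(127,178),khaki=(172,178),white=(227,170),orange=(269,182))
A=np.linspace(0,2*np.pi,24)
out=big.copy()
for n in px:
    g=least_squares(lambda p:proj(T,[*p,.0])[0]-px[n],[.5,.1]).x
    def masks(p):
        c,s=np.cos(p[2]),np.sin(p[2]);R=np.array([[c,-s],[s,c]])
        w=lambda L:np.c_[L[:,:2]@R.T+p[:2],L[:,2]]
        B=np.array([[x,y,z] for x in(-.0775,.0775) for y in(-.04,.04) for z in(0,.032)])
        r,h=tw[n];r+=.006
        C=np.array([[.0375+r*np.cos(a),r*np.sin(a),z] for a in A for z in(0,h+.005)])
        b=np.zeros(m.shape,np.uint8);t=b.copy();cv2.fillConvexPoly(b,hull(w(B)),1);cv2.fillConvexPoly(t,hull(w(C)),1)
        return b,t,w
    cx,cy=(np.array(px[n])*k);reg=np.zeros(m.shape,bool);reg[cy-150:cy+150,cx-100:cx+100]=1
    def cost(p):
        b,t,_=masks(p);return ((b>0)!=m)[reg&(t==0)].sum()
    best=min((minimize(cost,[*g,y0],method="Nelder-Mead",options=dict(initial_simplex=np.array([[*g,y0]]*4)+np.vstack([np.zeros(3),np.diag([.01,.01,.1])]))) for y0 in(-.15,0,.15)),key=lambda r:r.fun)
    p=best.x;b,t,w=masks(p)
    pocket=w(np.array([[-.0375,0,.005]]))[0]
    print(n,p.round(4),"cost",best.fun,"pocket",pocket.round(4))
    for z in(.032,.0):
        cv2.polylines(out,[P(w(np.array([[x,y,z] for x,y in((-.0775,-.04),(-.0775,.04),(.0775,.04),(.0775,-.04))])))],True,(255,0,0) if z else (0,0,255),1)
    r,h=tw[n]; cv2.polylines(out,[P(w(np.array([[.0375+r*.88*np.cos(a),r*.88*np.sin(a),h] for a in A])))],True,(0,255,0),1)
    cv2.circle(out,P(pocket)[0].tolist(),3,(0,0,255),-1)
cv2.imwrite("pics/fit.png",out[560:860,420:1160])
E
```

```text
khaki [ 0.5917 -0.1637  0.1235] known h: [ 0.5919 -0.163 ] res [-0.3 -0.3 -0.2  0.5]
green [ 0.5979 -0.3197  0.084 ] known h: [ 0.5979 -0.3197] res [-0.  -0.2 -0.1  0. ]
orange [ 0.4672 -0.1843  0.0953] known h: [ 0.4672 -0.1855] res [ 0.5 -0.6 -0.4 -0.6]
white [ 0.4676 -0.3213  0.0871] known h: [ 0.4676 -0.3218] res [ 0.1 -0.6 -0.4 -0.1]
green [0.5762 0.4148 0.1129] cost 1158.0 pocket [0.5389 0.4105 0.005 ]
khaki [0.5784 0.2584 0.0616] cost 751.0 pocket [0.541  0.2561 0.005 ]
white [ 0.6041  0.0988 -0.142 ] cost 559.0 pocket [0.567  0.1041 0.005 ]
orange [ 0.5697 -0.0272  0.1502] cost 533.0 pocket [ 0.5327 -0.0328  0.005 ]
```

View pics/fit.png

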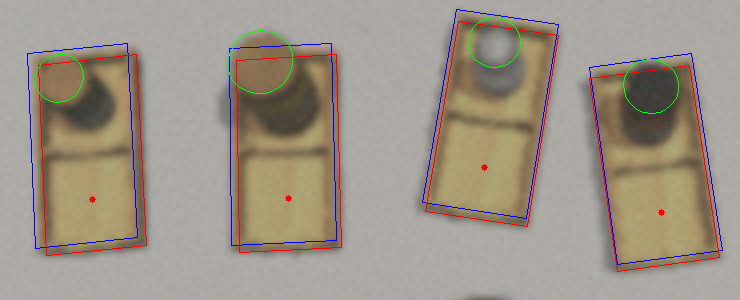

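```bash
python3 - <<'E'
from h import *
T=CAL["top"]; k=4
out=cv2.resize(cv2.imread("raw_top.png"),None,fx=k,fy=k,interpolation=cv2.INTER_CUBIC)[560:860,420:1160].copy()
# rl, rr, fl, fr (rim), divider l, r (z .022), twin cap
D=dict(green=[(36,57),(134,52),(42,249),(142,242),(48,154),(130,150),(66,82)],
khaki=[(234,52),(337,50),(233,248),(338,246),(242,153),(326,153),(266,66)],
white=[(458,17),(556,30),(425,208),(526,220),(446,116),(532,127),(495,46)],
orange=[(594,72),(690,61),(616,265),(719,254),(612,173),(698,160),(651,90)])
H=dict(green=.089,khaki=.127,white=.094,orange=.103)
A=np.linspace(0,2*np.pi,24)
for n,d in D.items():
    L=np.array([[.0775,.04,.032],[.0775,-.04,.032],[-.0775,.04,.027],[-.0775,-.04,.027],[0,.035,.022],[0,-.035,.022],[.0375,0,H[n]]])
    def W(p,L):
        c,s=np.cos(p[2]),np.sin(p[2]); return np.c_[L[:,:2]@np.array([[c,s],[-s,c]])+p[:2],L[:,2]]
    P=lambda X:(proj(T,X)+.5)*k-.5-[420,560]
    r=least_squares(lambda p:(P(W(p,L))-d).ravel(),[.57,.2,0],loss="soft_l1",f_scale=4)
    print(n,r.x.round(4),"res",(P(W(r.x,L))-d).round(0).tolist(),"pocket",W(r.x,np.array([[-.0375,0,.005]])).round(4))
    for i in [(0,1,3,2),(4,5)]: cv2.polylines(out,[np.round(P(W(r.x,L[list(i)]))).astype(int)],True,(255,0,0),1)
    q=W(r.x,np.array([[.0375+.02*np.cos(a),.02*np.sin(a),H[n]] for a in A]));cv2.polylines(out,[np.round(P(q)).astype(int)],True,(0,255,0),1)
cv2.imwrite("pics/fit2.png",out)
E
```

```text
green [0.5728 0.4098 0.088 ] res [[-1.0, -1.0], [1.0, -4.0], [-2.0, 3.0], [0.0, 2.0], [-2.0, 1.0], [4.0, -2.0], [0.0, 0.0]] pocket [[0.5355 0.4065 0.005 ]]
khaki [0.5744 0.2558 0.0338] res [[0.0, -0.0], [-0.0, -1.0], [-1.0, 2.0], [-1.0, 2.0], [-1.0, -1.0], [6.0, -3.0], [-1.0, 1.0]] pocket [[0.5369 0.2545 0.005 ]]
white [ 0.6     0.0986 -0.1365] res [[-3.0, -3.0], [1.0, -2.0], [-2.0, 1.0], [1.0, 4.0], [0.0, -2.0], [4.0, -0.0], [-1.0, 2.0]] pocket [[0.5628 0.1037 0.005 ]]
orange [ 0.5661 -0.0272  0.1361] res [[-4.0, -1.0], [3.0, -3.0], [-0.0, 4.0], [2.0, 2.0], [-3.0, -2.0], [2.0, -0.0], [0.0, 0.0]] pocket [[ 0.5289 -0.0323  0.005 ]]
```

View pics/fit2.png

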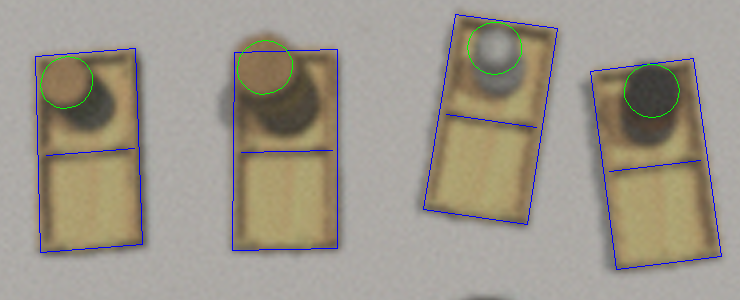

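```bash
python3 -m handwheel '[0.085,0,0,0,6.9, 0.085,0,0,0,6.9, 0.085,0,0,0,6.9, 0.085,0.02,-0.014,0,0, 0.085,0.03,-0.021,0,0, 0.085,0.035,-0.025,0,0, 0.085,0.035,-0.025,0,0, 0.085,0.035,-0.025,0,0, 0.085,0.035,-0.025,0,0, 0.085,0.035,-0.025,0,0, 0.085,0.03,-0.02,0,0, 0.085,0.018,-0.012,0,0]' 40; python3 -c "
from workcell import *
o=observe();print(o['joint_pos'].round(3))"
```

```text
t: 1.2
eef_pos: [0.4645, -0.3236, 0.2452]
orientation: [-0.0, 1.0, 0.002, 0.0]
ft_force: [-0.9, -0.2, 0.7]
finger_gap: 0.0848
finger_force: 0.0
[-8.180e-01  4.090e-01  1.252e+00  1.000e-03  1.481e+00  7.500e-01]
```

```bash
python3 -m handwheel '[0.085,0,0,0.02,0, 0.085,0,0,0.035,0, 0.075,0,0,0.04,0, 0.065,0,0,0.04,0, 0.06,0,0,0.028,0, 0.055,0,0,0.015,0, 0.05,0,0,0,0, 0.045,0,0,0,0]'; python3 - <<'E'
from h import *
c=get_calibration("wrist");im=get_image("wrist")
cv2.imwrite("pics/w1.png",im[:,:,::-1])
print(proj(c,[[.4676,-.3218,.09],[.4676,-.3218,.0]]),observe()["eef_pos"])
E
```

```text
t: 1.87
eef_pos: [0.4621, -0.3262, 0.0672]
orientation: [-0.0, 1.0, 0.0, -0.0]
ft_force: [0.5, -0.1, -0.4]
finger_gap: 0.0452
finger_force: 0.0
[[241.52637078 276.03433087]
 [246.51540241 204.69893775]] [ 0.46250544 -0.32654843  0.06824901]
```

View pics/w1.png

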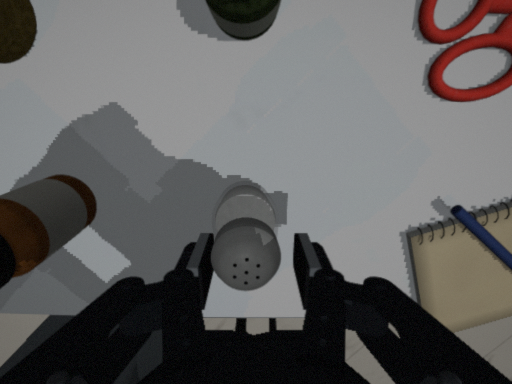

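Wrist view: the shaker cap is at (246,262) between the open fingers (210 to 296). It needs about 5 mm ahead and 3 mm left before closing.

```bash
python3 -m handwheel '[0.05,0.005,-0.003,-0.001,0, 0.045,0,0,0,0, 0.038,0,0,0,0, 0.03,0,0,0,0, 0.025,0,0,0,0, 0.025,0,0,0,0, 0.025,0,0,0,0, 0.025,0,0,0,0]' 40
```

```text
t: 2.58
eef_pos: [0.4676, -0.3229, 0.0695]
orientation: [0.0, 1.0, 0.0, 0.001]
ft_force: [0.9, 3.4, 6.5]
finger_gap: 0.0328
finger_force: 37.6
```

```bash
python3 -m handwheel '[0.025,0,0,-0.005,0, 0.025,0,0,-0.015,0, 0.025,0,0,-0.03,0, 0.025,0,0,-0.035,0, 0.025,0,0,-0.035,0, 0.025,0,0,-0.025,0, 0.025,0,0,-0.01,0]'; python3 -m handwheel '[0.025,0.003,-0.014,0,0, 0.025,0.006,-0.027,0,0, 0.025,0.008,-0.036,0,0, 0.025,0.008,-0.036,0,0, 0.025,0.008,-0.036,0,0, 0.025,0.008,-0.036,0,0, 0.025,0.008,-0.036,0,0, 0.025,0.008,-0.036,0,0, 0.025,0.008,-0.036,0,0, 0.025,0.008,-0.036,0,0, 0.025,0.008,-0.036,0,0, 0.025,0.008,-0.027,0,0]';python3 -m handwheel '[0.025,0.006,-0.021,0,0, 0.025,0.003,-0.013,0,0, 0.025,0,-0.005,0,0, 0.025,0,0,0,0]'
```

```text
t: 3.17
eef_pos: [0.4677, -0.3238, 0.2276]
orientation: [0.003, 1.0, 0.0, 0.002]
ft_force: [-0.5, -0.3, 0.4]
finger_gap: 0.0324
finger_force: 37.9
t: 4.17
eef_pos: [0.5547, 0.0724, 0.2213]
orientation: [-0.0, 1.0, 0.001, -0.002]
ft_force: [0.3, -0.0, -0.6]
finger_gap: 0.0324
finger_force: 37.9
t: 4.5
eef_pos: [0.5642, 0.1086, 0.2222]
orientation: [0.0, 1.0, 0.001, -0.001]
ft_force: [-0.4, -0.7, -0.7]
finger_gap: 0.0324
finger_force: 37.9
```

```bash
python3 - <<'E'
from h import *
c=get_calibration("wrist");o=observe();im=get_image("wrist").copy()
th=-.1365
for X in [[.5628+a*np.cos(th)-b*np.sin(th),.1037+a*np.sin(th)+b*np.cos(th),.005] for a,b in((0,0),(.035,.035),(.035,-.035),(-.035,.035),(-.035,-.035))]:
    p=proj(c,X)[0];cv2.circle(im,tuple(int(v) for v in p),3,(255,0,0),-1)
cv2.imwrite("pics/w2.png",im[:,:,::-1]);print(o["eef_pos"],o["ft_force"])
E
```

```text
[0.56420607 0.10858905 0.2221951 ] [-0.40738654 -0.66327617 -0.73532536]
```

View pics/w2.png

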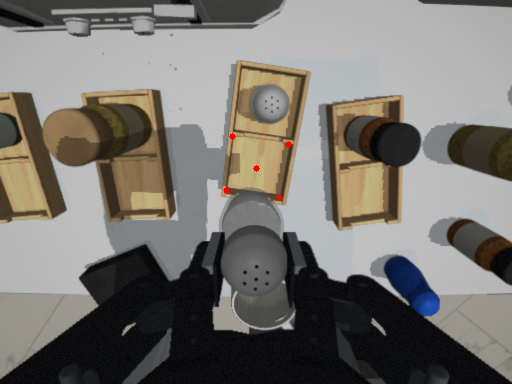

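Wrist view: the predicted pocket (red) matches the shaker bin's front pocket to a few mm, and the shaker hangs upright in the jaws. Lowering it now.

```bash
python3 -m handwheel '[0.025,-0.001,0.003,0.01,0, 0.025,-0.001,0.003,0.025,0, 0.025,0,0,0.03,0, 0.025,0,0,0.03,0, 0.025,0,0,0.025,0, 0.025,0,0,0.015,0, 0.025,0,0,0.006,0, 0.025,0,0,0.002,0, 0.025,0,0,0,0]';python3 -m handwheel '[0.025,0,0,0.001,0, 0.025,0,0,0.001,0, 0.025,0,0,0.001,0]'
```

```text
t: 5.3
eef_pos: [0.5631, 0.1011, 0.0807]
orientation: [0.0, 1.0, -0.0, 0.0]
ft_force: [0.4, 0.1, -1.5]
finger_gap: 0.0328
finger_force: 37.9
t: 5.55
eef_pos: [0.5632, 0.1018, 0.0781]
orientation: [0.0, 1.0, 0.0, 0.001]
ft_force: [-0.0, -0.0, -0.9]
finger_gap: 0.0325
finger_force: 37.9
```

```bash
python3 -m handwheel '[0.025,0,0,0.001,0, 0.025,0,0,0.001,0, 0.025,0,0,0,0]';python3 -m handwheel '[0.025,0,0,0.001,0, 0.025,0,0,0.001,0, 0.025,0,0,0,0]'
```

```text
t: 5.8
eef_pos: [0.5628, 0.102, 0.0752]
orientation: [-0.0, 1.0, 0.0, -0.0]
ft_force: [0.4, -0.2, -1.4]
finger_gap: 0.0328
finger_force: 37.9
t: 6.05
eef_pos: [0.5636, 0.102, 0.0745]
orientation: [0.0, 1.0, 0.0, 0.001]
ft_force: [-0.7, -0.4, 7.8]
finger_gap: 0.0326
finger_force: 39.1
```

```bash
python3 -m handwheel '[0.045,0,0,0,0, 0.055,0,0,0,0, 0.06,0,0,0,0, 0.06,0,0,-0.005,0, 0.06,0,0,-0.015,0, 0.06,0,0,-0.03,0, 0.065,0,0,-0.03,0, 0.07,0,0,-0.03,0, 0.075,0,0,-0.03,0, 0.085,0,0,-0.02,0, 0.085,0,0,-0.01,0]';python3 -m handwheel '[0.085,-0.005,0.014,0,0, 0.085,-0.008,0.025,0,0, 0.085,-0.011,0.033,0,0, 0.085,-0.011,0.033,0,0, 0.085,-0.011,0.033,0,0, 0.085,-0.011,0.033,0,0, 0.085,-0.011,0.033,0,0, 0.085,-0.011,0.033,0,0, 0.085,-0.009,0.025,0,0, 0.085,-0.006,0.018,0,0, 0.085,-0.002,0.007,0,0, 0.085,0,0,0,0]'
```

```text
t: 6.97
eef_pos: [0.5634, 0.1019, 0.2466]
orientation: [0.0, 1.0, 0.0, 0.002]
ft_force: [0.6, 0.4, -0.3]
finger_gap: 0.0851
finger_force: 0.0
t: 7.97
eef_pos: [0.4666, -0.1861, 0.2428]
orientation: [-0.0, 1.0, -0.001, -0.0]
ft_force: [0.2, 0.2, -0.2]
finger_gap: 0.0849
finger_force: 0.0
```

```bash
python3 - <<'E'
from h import *
c=get_calibration("wrist");o=observe();im=get_image("wrist");s=get_image("side")
w=im[:,:,::-1].copy()
for n,X in dict(k=[.5919,-.163,.122],g=[.5979,-.3197,.084],o=[.4672,-.1855,.098]).items():
    p=proj(c,X)[0];print(n,p);cv2.circle(w,tuple(int(v) for v in p),2,(0,0,255),-1)
v=np.hstack([w,cv2.resize(s[80:290,230:360,::-1],(288,384)[:2],interpolation=cv2.INTER_CUBIC)])
cv2.imwrite("pics/w3.png",v);print(o["eef_pos"])
E
```

```text
k [223.83860226  43.0122784 ]
g [393.98647765  45.35109722]
o [252.06001114 182.44974188]
[ 0.46660416 -0.18610528  0.24277376]
```

View pics/w3.png

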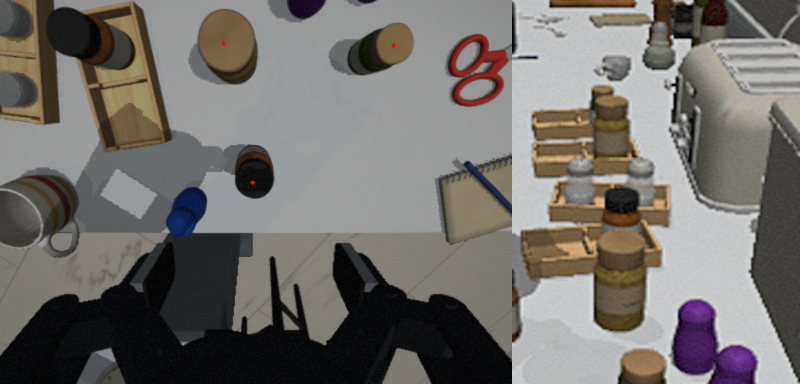

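Side view: the shaker stands upright in its pocket beside its twin. Wrist view: the orange cap is at (255,178), about 3 to 4 mm ahead and right of the prediction.

```bash
python3 -m handwheel '[0.085,0.002,0.001,0.015,0, 0.085,0.001,0,0.03,0, 0.08,0,0,0.033,0, 0.075,0,0,0.033,0, 0.07,0,0,0.033,0, 0.068,0,0,0.027,0, 0.065,0,0,0.014,0, 0.06,0,0,0.006,0, 0.055,0,0,0,0, 0.05,0,0,0,0]';python3 -m handwheel '[0.045,0,0,0,0, 0.038,0,0,0,0, 0.035,0,0,0,0, 0.035,0,0,0,0, 0.035,0,0,0,0, 0.035,0,0,0,0]'
```

```text
t: 8.9
eef_pos: [0.4707, -0.1857, 0.053]
orientation: [0.0, 1.0, 0.001, 0.0]
ft_force: [-0.0, -0.4, 0.0]
finger_gap: 0.0501
finger_force: 0.0
t: 9.4
eef_pos: [0.4707, -0.1862, 0.0538]
orientation: [0.001, 1.0, 0.0, 0.001]
ft_force: [1.0, 2.1, 6.8]
finger_gap: 0.0434
finger_force: 40.8
```

```bash
python3 -m handwheel '[0.035,0,0,-0.005,0, 0.035,0,0,-0.015,0, 0.035,0,0,-0.03,0, 0.035,0,0,-0.03,0, 0.035,0,0,-0.03,0, 0.035,0,0,-0.025,0, 0.035,0,0,-0.01,0]'; python3 -m handwheel '[0.035,0.006,-0.015,0,0, 0.035,0.012,-0.03,0,0, 0.035,0.013,-0.034,0,0, 0.035,0.013,-0.034,0,0, 0.035,0.01,-0.025,0,0, 0.035,0.005,-0.012,0,0, 0.035,0.001,-0.003,0,0, 0.035,0,0,0,0, 0.035,0,0,0,0]';python3 - <<'E'
from workcell import *
import cv2
o=observe();cv2.imwrite("pics/w4.png",get_image("wrist")[:,:,::-1]);print(o["eef_pos"],o["ft_force"])
E
```

```text
t: 9.98
eef_pos: [0.4707, -0.1866, 0.2016]
orientation: [0.002, 1.0, 0.0, 0.003]
ft_force: [1.0, -0.6, -0.6]
finger_gap: 0.0433
finger_force: 41.2
t: 10.73
eef_pos: [0.5297, -0.0338, 0.1975]
orientation: [0.0, 1.0, 0.0, 0.0]
ft_force: [-1.0, -0.5, -1.5]
finger_gap: 0.043
finger_force: 41.2
[ 0.52966616 -0.033776    0.19753678] [-0.95663029 -0.51549704 -1.54259611]
```

```bash
python3 -m handwheel '[0.035,0,0,0.01,0, 0.035,0,0,0.025,0, 0.035,0,0,0.03,0, 0.035,0,0,0.03,0, 0.035,0,0,0.022,0, 0.035,0,0,0.012,0, 0.035,0,0,0.004,0, 0.035,0,0,0.001,0, 0.035,0,0,0,0]';python3 -m handwheel '[0.035,0,0,0.001,0, 0.035,0,0,0.001,0, 0.035,0,0,0.001,0, 0.035,0,0,0,0]'
```

```text
t: 11.53
eef_pos: [0.5302, -0.0338, 0.0639]
orientation: [0.0, 1.0, -0.0, 0.0]
ft_force: [0.1, -1.1, -0.3]
finger_gap: 0.0434
finger_force: 41.2
t: 11.87
eef_pos: [0.53, -0.0331, 0.0606]
orientation: [0.0, 1.0, 0.0, 0.0]
ft_force: [-0.3, 0.2, -1.5]
finger_gap: 0.043
finger_force: 41.2
```

```bash
python3 -m handwheel '[0.035,0,0,0.001,0, 0.035,0,0,0.001,0, 0.035,0,0,0,0]';python3 -m handwheel '[0.035,0,0,0.001,0, 0.035,0,0,0.001,0, 0.035,0,0,0,0]'
```

```text
t: 12.12
eef_pos: [0.5301, -0.0331, 0.0588]
orientation: [0.0, 1.0, 0.0, 0.0]
ft_force: [-0.9, -0.4, 3.0]
finger_gap: 0.0432
finger_force: 41.7
t: 12.37
eef_pos: [0.5305, -0.0332, 0.0586]
orientation: [0.0, 1.0, 0.0, 0.001]
ft_force: [-6.6, 0.6, 24.1]
finger_gap: 0.0432
finger_force: 43.7
```

```bash
python3 -m handwheel '[0.035,0,0,-0.001,0, 0.05,0,0,0,0, 0.055,0,0,0,0, 0.06,0,0,0,0, 0.06,0,0,-0.005,0, 0.06,0,0,-0.02,0, 0.065,0,0,-0.03,0, 0.07,0,0,-0.035,0, 0.08,0,0,-0.035,0, 0.085,0,0,-0.035,0, 0.085,0,0,-0.02,0, 0.085,0,0,-0.005,0]';python3 -m handwheel '[0.085,0.006,0.013,0,0, 0.085,0.012,0.025,0,0, 0.085,0.013,0.028,0,0, 0.085,0.013,0.028,0,0, 0.085,0.01,0.022,0,0, 0.085,0.006,0.012,0,0, 0.085,0.002,0.004,0,0, 0.085,0,0,0,0]'
python3 - <<'E'
from h import *
c=get_calibration("wrist");o=observe();im=get_image("wrist");s=get_image("side")
w=im[:,:,::-1].copy()
for n,X in dict(k=[.5919,-.163,.122],g=[.5979,-.3197,.084]).items():
    p=proj(c,X)[0];print(n,p);cv2.circle(w,tuple(int(v) for v in p),2,(0,0,255),-1)
v=np.hstack([w,cv2.resize(s[80:290,230:360,::-1],(288,384)[:2],interpolation=cv2.INTER_CUBIC)])
cv2.imwrite("pics/w5.png",v);print(o["eef_pos"])
E
```

```text
t: 13.37
eef_pos: [0.5309, -0.0333, 0.2465]
orientation: [0.001, 1.0, 0.0, 0.003]
ft_force: [0.4, 0.2, -0.2]
finger_gap: 0.0851
finger_force: 0.0
t: 14.03
eef_pos: [0.5919, -0.1662, 0.2404]
orientation: [-0.001, 1.0, -0.0, -0.001]
ft_force: [0.9, 0.3, -0.0]
finger_gap: 0.085
finger_force: 0.0
k [249.16480904 190.68217204]
g [396.63095302 174.48841658]
[ 0.59192963 -0.1662213   0.24041255]
```

View pics/w5.png

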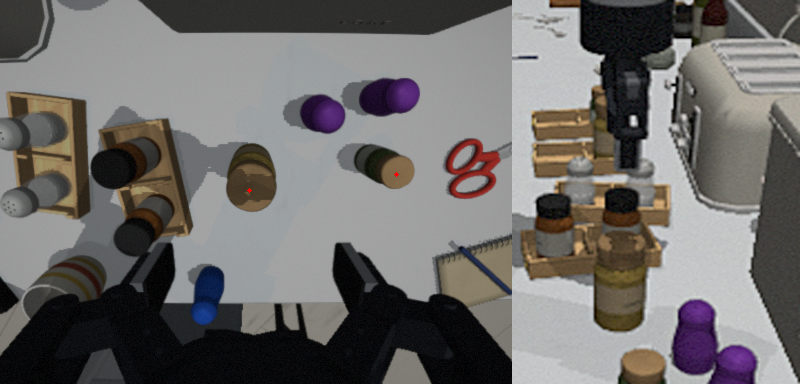

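Side view: orange stands upright in its pocket. Wrist view: the khaki cap is at (251,186), centred within about 3 mm.

```bash
python3 -m handwheel '[0.085,0.002,0,0.015,0, 0.085,0,0,0.03,0, 0.085,0,0,0.035,0, 0.082,0,0,0.035,0, 0.078,0,0,0.03,0, 0.074,0,0,0.014,0, 0.07,0,0,0.006,0, 0.065,0,0,0,0, 0.06,0,0,0,0]';python3 -m handwheel '[0.053,0,0,0,0, 0.045,0,0,0,0, 0.043,0,0,0,0, 0.043,0,0,0,0, 0.043,0,0,0,0, 0.043,0,0,0,0]'
```

```text
t: 14.88
eef_pos: [0.5944, -0.1647, 0.0784]
orientation: [0.0, 1.0, 0.001, 0.001]
ft_force: [-0.5, 0.2, 0.9]
finger_gap: 0.0602
finger_force: 0.0
t: 15.38
eef_pos: [0.5949, -0.165, 0.0794]
orientation: [0.0, 1.0, 0.0, 0.002]
ft_force: [0.4, 2.4, 6.9]
finger_gap: 0.051
finger_force: 41.7
```

```bash
python3 -m handwheel '[0.043,0,0,-0.005,0, 0.043,0,0,-0.015,0, 0.043,0,0,-0.03,0, 0.043,0,0,-0.03,0, 0.043,0,0,-0.03,0, 0.043,0,0,-0.025,0, 0.043,0,0,-0.01,0]'; python3 -m handwheel '[0.043,-0.001,-0.01,0,0, 0.043,-0.003,-0.022,0,0, 0.043,-0.005,-0.034,0,0, 0.043,-0.005,-0.036,0,0, 0.043,-0.005,-0.036,0,0, 0.043,-0.005,-0.036,0,0, 0.043,-0.005,-0.036,0,0, 0.043,-0.005,-0.036,0,0, 0.043,-0.005,-0.036,0,0, 0.043,-0.005,-0.036,0,0, 0.043,-0.005,-0.036,0,0, 0.043,-0.004,-0.03,0,0]';python3 -m handwheel '[0.043,-0.003,-0.02,0,0, 0.043,-0.001,-0.01,0,0, 0.043,0,-0.004,0,0, 0.043,0,0,0,0]'
python3 - <<'E'
from h import *
c=get_calibration("wrist");o=observe();im=get_image("wrist").copy()
W=lambda p,L:[[p[0]+a*np.cos(p[2])-b*np.sin(p[2]),p[1]+a*np.sin(p[2])+b*np.cos(p[2]),z] for a,b,z in L]
for p in([.5744,.2558,.0338],[.5728,.4098,.088]):
  for X in W(p,[(-.0375,0,.005),(.0775,.04,.032),(.0775,-.04,.032),(-.0775,.04,.032),(-.0775,-.04,.032)]):
    q=proj(c,X)[0];cv2.circle(im,tuple(int(v) for v in q),2,(255,0,0),-1)
cv2.imwrite("pics/w6.png",cv2.resize(im[:300,:,::-1],(800,469),interpolation=cv2.INTER_CUBIC));print(o["eef_pos"],o["ft_force"])
E
```

```text
t: 15.97
eef_pos: [0.5947, -0.1655, 0.2269]
orientation: [0.002, 1.0, 0.0, 0.003]
ft_force: [-0.0, -0.1, -0.7]
finger_gap: 0.0511
finger_force: 42.2
t: 16.97
eef_pos: [0.5389, 0.2216, 0.2203]
orientation: [0.0, 1.0, 0.001, -0.002]
ft_force: [0.2, -0.1, -1.6]
finger_gap: 0.0507
finger_force: 42.1
t: 17.3
eef_pos: [0.5364, 0.253, 0.2213]
orientation: [0.0, 1.0, 0.001, -0.001]
ft_force: [0.0, -0.6, -1.1]
finger_gap: 0.0511
finger_force: 42.1
[0.53641073 0.25304874 0.22128215] [ 0.01755617 -0.64679796 -1.0505008 ]
```

View pics/w6.png

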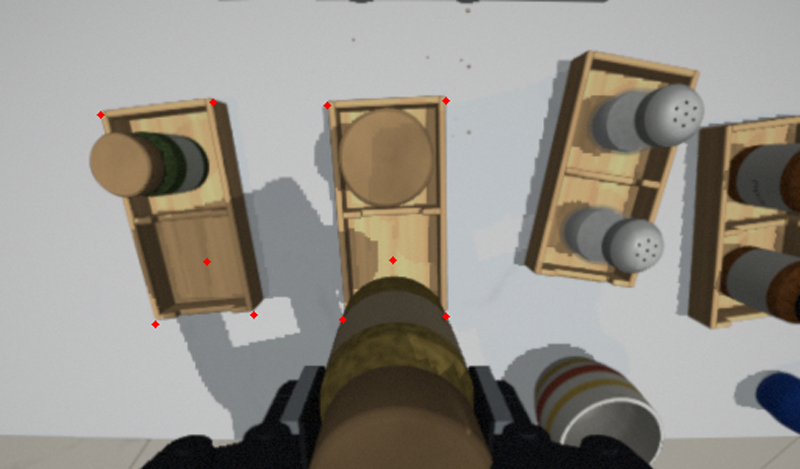

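Wrist view: both the khaki and green bins lie about 2 to 3 mm ahead of the prediction, so I shift +3 mm in x before lowering. The jar hangs straight.

```bash
python3 -m handwheel '[0.043,0.003,0,0.01,0, 0.043,0,0,0.025,0, 0.043,0,0,0.03,0, 0.043,0,0,0.03,0, 0.043,0,0,0.02,0, 0.043,0,0,0.01,0, 0.043,0,0,0.004,0, 0.043,0,0,0.002,0, 0.043,0,0,0,0]';python3 -m handwheel '[0.043,0,0,0.001,0, 0.043,0,0,0.001,0, 0.043,0,0,0,0]'
```

```text
t: 18.1
eef_pos: [0.5404, 0.2526, 0.092]
orientation: [-0.0, 1.0, -0.0, 0.001]
ft_force: [0.5, 0.1, -1.3]
finger_gap: 0.0508
finger_force: 42.1
t: 18.35
eef_pos: [0.54, 0.253, 0.0899]
orientation: [-0.0, 1.0, 0.0, 0.001]
ft_force: [-0.3, -0.0, -1.6]
finger_gap: 0.0507
finger_force: 42.1
```

```bash
python3 -m handwheel '[0.043,0,0,0.001,0, 0.043,0,0,0.001,0, 0.043,0,0,0.001,0, 0.043,0,0,0.001,0, 0.043,0,0,0,0]';python3 -m handwheel '[0.043,0,0,0.001,0, 0.043,0,0,0,0]';python3 -m handwheel '[0.043,0,0,0.001,0, 0.043,0,0,0,0]'
```

```text
t: 18.77
eef_pos: [0.5397, 0.2529, 0.0851]
orientation: [0.0, 1.0, 0.0, -0.0]
ft_force: [-1.5, 0.1, -1.3]
finger_gap: 0.051
finger_force: 42.1
t: 18.93
eef_pos: [0.54, 0.2529, 0.0845]
orientation: [-0.0, 1.0, 0.0, 0.0]
ft_force: [0.3, -0.2, -0.8]
finger_gap: 0.0509
finger_force: 42.2
t: 19.1
eef_pos: [0.5402, 0.253, 0.0844]
orientation: [-0.0, 1.0, 0.0, 0.001]
ft_force: [-1.7, -0.1, 5.7]
finger_gap: 0.0512
finger_force: 42.8
```

```bash
python3 -m handwheel '[0.055,0,0,0,0, 0.06,0,0,0,0, 0.066,0,0,0,0, 0.07,0,0,0,0, 0.07,0,0,-0.005,0, 0.07,0,0,-0.02,0, 0.075,0,0,-0.03,0, 0.08,0,0,-0.035,0, 0.085,0,0,-0.035,0, 0.085,0,0,-0.025,0, 0.085,0,0,-0.01,0]';python3 -m handwheel '[0.085,0.001,0.012,0,0, 0.085,0.003,0.025,0,0, 0.085,0.004,0.036,0,0, 0.085,0.004,0.036,0,0, 0.085,0.004,0.036,0,0, 0.085,0.004,0.036,0,0, 0.085,0.004,0.036,0,0, 0.085,0.004,0.036,0,0, 0.085,0.004,0.036,0,0, 0.085,0.004,0.036,0,0, 0.085,0.004,0.036,0,0, 0.085,0.004,0.036,0,0]'; python3 -m handwheel '[0.085,0.004,0.036,0,0, 0.085,0.004,0.036,0,0, 0.085,0.004,0.036,0,0, 0.085,0.003,0.03,0,0, 0.085,0.001,0.02,0,0, 0.085,0,0.01,0,0, 0.085,0,0,0,0, 0.085,0,0,0,0]'
```

```text
t: 20.02
eef_pos: [0.5406, 0.2532, 0.2478]
orientation: [-0.001, 1.0, 0.0, 0.003]
ft_force: [0.2, 0.4, -0.1]
finger_gap: 0.0847
finger_force: 0.0
t: 21.02
eef_pos: [0.5829, -0.1465, 0.241]
orientation: [-0.001, 1.0, -0.0, -0.002]
ft_force: [0.7, 0.1, -0.5]
finger_gap: 0.0846
finger_force: 0.0
t: 21.68
eef_pos: [0.5996, -0.3117, 0.242]
orientation: [-0.001, 1.0, 0.0, -0.001]
ft_force: [-0.9, 0.7, 0.7]
finger_gap: 0.0853
finger_force: 0.0
```

```bash
python3 -m handwheel '[0.085,0,0.006,0.015,0, 0.085,0,0.004,0.03,0, 0.08,0,0,0.035,0, 0.075,0,0,0.035,0, 0.07,0,0,0.035,0, 0.068,0,0,0.026,0, 0.065,0,0,0.013,0, 0.06,0,0,0.005,0, 0.055,0,0,0,0, 0.05,0,0,0,0]';python3 -m handwheel '[0.042,0,0,0,0, 0.035,0,0,0,0, 0.03,0,0,0,0, 0.03,0,0,0,0, 0.03,0,0,0,0, 0.03,0,0,0,0]'
```

```text
t: 22.52
eef_pos: [0.6007, -0.3215, 0.0505]
orientation: [0.0, 1.0, 0.001, 0.001]
ft_force: [-0.1, -0.1, 0.2]
finger_gap: 0.0499
finger_force: 0.0
t: 23.02
eef_pos: [0.6007, -0.3219, 0.0513]
orientation: [0.001, 1.0, 0.0, 0.001]
ft_force: [-0.1, 2.6, 6.4]
finger_gap: 0.0389
finger_force: 40.5
```

```bash
python3 -m handwheel '[0.03,0,0,-0.005,0, 0.03,0,0,-0.015,0, 0.03,0,0,-0.03,0, 0.03,0,0,-0.035,0, 0.03,0,0,-0.035,0, 0.03,0,0,-0.03,0, 0.03,0,0,-0.02,0]'; python3 -m handwheel '[0.03,-0.001,-0.01,0,0, 0.03,-0.002,-0.022,0,0, 0.03,-0.003,-0.034,0,0, 0.03,-0.003,-0.036,0,0, 0.03,-0.003,-0.036,0,0, 0.03,-0.003,-0.036,0,0, 0.03,-0.003,-0.036,0,0, 0.03,-0.003,-0.036,0,0, 0.03,-0.003,-0.036,0,0, 0.03,-0.003,-0.036,0,0, 0.03,-0.003,-0.036,0,0, 0.03,-0.003,-0.036,0,0]';python3 -m handwheel '[0.03,-0.003,-0.036,0,0, 0.03,-0.003,-0.036,0,0, 0.03,-0.003,-0.036,0,0, 0.03,-0.003,-0.036,0,0, 0.03,-0.003,-0.036,0,0, 0.03,-0.003,-0.036,0,0, 0.03,-0.003,-0.036,0,0, 0.03,-0.003,-0.034,0,0, 0.03,-0.003,-0.025,0,0, 0.03,-0.002,-0.015,0,0, 0.03,0,-0.006,0,0, 0.03,0,0,0,0]'
```

```text
t: 23.6
eef_pos: [0.6003, -0.3224, 0.2238]
orientation: [0.002, 1.0, 0.0, 0.002]
ft_force: [-0.6, -0.9, -0.7]
finger_gap: 0.0386
finger_force: 40.7
t: 24.6
eef_pos: [0.5656, 0.07, 0.2184]
orientation: [-0.0, 1.0, 0.0, -0.001]
ft_force: [0.7, 0.7, -2.1]
finger_gap: 0.0391
finger_force: 40.7
t: 25.6
eef_pos: [0.5368, 0.4008, 0.2182]
orientation: [0.0, 1.0, 0.001, -0.001]
ft_force: [0.1, -0.1, -2.1]
finger_gap: 0.0391
finger_force: 40.6
```

```bash
python3 -m handwheel '[0.03,0.002,-0.003,0.01,0, 0.03,0,0,0.025,0, 0.03,0,0,0.033,0, 0.03,0,0,0.033,0, 0.03,0,0,0.028,0, 0.03,0,0,0.016,0, 0.03,0,0,0.007,0, 0.03,0,0,0.003,0, 0.03,0,0,0,0]';python3 -m handwheel '[0.03,0,0,0.001,0, 0.03,0,0,0.001,0, 0.03,0,0,0,0]'
```

```text
t: 26.35
eef_pos: [0.5401, 0.4022, 0.0643]
orientation: [0.0, 1.0, -0.0, 0.0]
ft_force: [-0.1, -0.7, -1.5]
finger_gap: 0.0389
finger_force: 40.7
t: 26.6
eef_pos: [0.5401, 0.403, 0.0632]
orientation: [-0.0, 1.0, 0.0, 0.001]
ft_force: [-0.1, -1.1, -2.6]
finger_gap: 0.039
finger_force: 40.7
```

```bash
python3 -m handwheel '[0.03,0,0,0.001,0, 0.03,0,0,0.001,0, 0.03,0,0,0.001,0, 0.03,0,0,0.001,0, 0.03,0,0,0,0]';python3 -m handwheel '[0.03,0,0,0.001,0, 0.03,0,0,0.001,0, 0.03,0,0,0,0]';python3 -m handwheel '[0.03,0,0,0.001,0, 0.03,0,0,0,0]'
```

```text
t: 27.02
eef_pos: [0.5396, 0.4029, 0.058]
orientation: [0.0, 1.0, 0.0, -0.0]
ft_force: [-0.3, 0.0, -1.3]
finger_gap: 0.0386
finger_force: 40.7
t: 27.27
eef_pos: [0.5398, 0.4029, 0.0564]
orientation: [-0.0, 1.0, 0.0, 0.0]
ft_force: [-0.1, -0.0, -0.3]
finger_gap: 0.0388
finger_force: 40.7
t: 27.43
eef_pos: [0.5399, 0.403, 0.0563]
orientation: [-0.0, 1.0, 0.0, 0.001]
ft_force: [-1.6, -0.5, 5.0]
finger_gap: 0.0386
finger_force: 41.2
```

Contact. Release, rise, back off towards the robot, then look.

```bash
python3 -m handwheel '[0.045,0,0,0,0, 0.05,0,0,0,0, 0.055,0,0,0,0, 0.055,0,0,-0.005,0, 0.055,0,0,-0.02,0, 0.06,0,0,-0.03,0, 0.065,0,0,-0.035,0, 0.07,0,0,-0.035,0, 0.08,0,0,-0.035,0, 0.085,0,0,-0.025,0, 0.085,0,0,-0.01,0]';python3 -m handwheel '[0.085,-0.01,0.01,0,0, 0.085,-0.02,0.02,0,0, 0.085,-0.025,0.025,0,0, 0.085,-0.025,0.025,0,0, 0.085,-0.025,0.025,0,0, 0.085,-0.02,0.02,0,0, 0.085,-0.01,0.01,0,0, 0.085,0,0,0,0]'
python3 - <<'E'
from workcell import *
import cv2,numpy as np
w=get_image("wrist");s=get_image("side")
a=cv2.resize(w[:300,:,::-1],(496,290));b=cv2.resize(s[110:240,170:310,::-1],(304,290),interpolation=cv2.INTER_CUBIC)
cv2.imwrite("pics/end.png",np.hstack([a,b]))
E
```

```text
t: 28.35
eef_pos: [0.5403, 0.4033, 0.2553]
orientation: [-0.002, 1.0, 0.0, 0.003]
ft_force: [0.8, 1.0, 1.4]
finger_gap: 0.085
finger_force: 0.0
t: 29.02
eef_pos: [0.4028, 0.2664, 0.2502]
orientation: [0.0, 1.0, -0.0, -0.001]
ft_force: [0.7, 0.5, 0.7]
finger_gap: 0.0853
finger_force: 0.0
```

View pics/end.png

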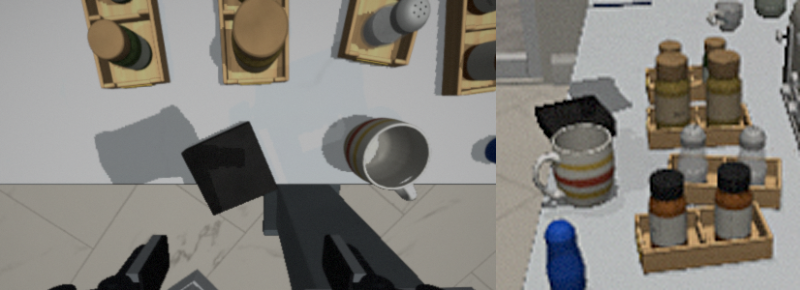

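All four stand upright in their front pockets: green (120,50), khaki (262,40) and shaker (395,30) in the wrist view, orange (668,210) in the side view. The mug and coasters are untouched.

```bash
python3 -c "
from workcell import *
print(close_job())"
```

```text
the job is handed in; nothing more can be done
None
```

I set all three spice jars and the salt shaker down upright in the front pockets of their matching bins and handed the job in at about 29 s; the mug and coasters look unmoved in the final pictures, and no verdict came back.

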